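Unlock the vial box: park the probe, trip the ball coupler, hold the bar up

ROBOT

A 6-joint arm with a two-finger parallel gripper is mounted at the origin on the work surface. World frame = base frame: x ahead of the robot, y to its left, z up, the work surface at z = 0. Lengths are in mm, angles in degrees, forces in N, time in s.
With the tool pointing down it reaches from about 375 to 925 mm from the base axis. Payload 5.7 kg.
Tool frame: the origin (TCP) lies between the finger pads; the fingertips stand 17 mm ahead of it and the grasp point (between the pads) lies 2 mm behind it; z points along the fingers, y is the line along which they close (so a half turn about z gives the same grasp; the last joint's range is limited). The gripper opens to 85 mm and grips with 20 to 120 N. Pads are 22 mm wide; open, the fingers measure 114 mm over their backs; the gripper's body (76 mm by 85 mm) begins 54 mm behind the grasp point. The pads swing forward as they close: fully open they stand 13 mm farther back than shut.
Start: joints at [60.327, 20.558, 86.54, -0, 72.909, -6.595], TCP at [235.188, 551.953, 248.267] pointing down, gripper open.
Joint ranges: [-170.27, 170.27], [-57.76, 135], [12.27, 136.19], [-55.21, 235.2], [11.17, 155.16], [-170.74, 170.74]. Speed limits (degrees/s): [136.94, 136.94, 180, 180, 180, 180].

INTERFACE

Orientations are given as [roll, pitch, yaw] about the fixed x, y, z axes, in that order (R = Rz(yaw) Ry(pitch) Rx(roll)).
In Python, from bench import ctrl gives the robot as it stands.
- The arm moves only by the tool step_arm, never from a script. Its argument "series" is a list of rows, each a list of 6 numbers: the shift along the tool's x, y, z in cm, then the turn, a rotation vector about the tool's x, y, z in rad. A call has 1 to 10 rows; each row is the pose to reach, as a shift and turn from the pose commanded when the call began, along the tool's axes at that moment; what a row does not reach only later rows make up. A row lasts 1/12 s, in which the tool goes at most 41.7 mm and 7.16 degrees, less where a joint would pass 70% of its speed; a pose out of reach is approached as far as the arm can. A call with a gripper value outside its range is refused whole. "hand" is the opening, from -1 (shut) to 1 (fully open), set as the call begins (left out, the last holds). The fingers move at their own pace and stop on an object; the grip force is fixed at half the most. Time passes only in rows, so rows that repeat a pose let the fingers close. It gives the time, the measured TCP pose, the force, the opening and the grip force at its end, in the units of the state.
- ctrl.observe(): the state, without advancing time (a new reading comes with each control period).
- ctrl.capture(name): name is "side" or "top"; returns a dict with "color" (480x640x3 uint8, red, green, blue), "K" (3x3 intrinsics, pixels), "R" (3x3) and "t" (3): a world point X has camera coordinates R X + t. Camera axes: x right, y down, z forward; pixel columns grow to the right and rows downward; lengths in mm; the calibration is good to about 2 mm. A picture is of the moment at which its call begins. There is no depth.
- ctrl.sign_off(): hands the job in; it is judged then, once.
The state is a dict: "time": time; "joints": joint angles; "qd": joint speeds; "effort": joint torques, N m; "tcp_pos": TCP position; "tool_rot": TCP orientation; "contact_force": force on the tool from outside, world axes, zero at the start; "torque": the same for the moment, N m; "gripper_width": finger opening in mm; "grip_force": force on a finger pad.
Only numpy, scipy, OpenCV 4.12 (cv2) and the standard library are available. Lean on these libraries where they do the work, as an engineer would, in place of code of your own. Each camera call takes 0.05 s, during which the arm holds its last target. There are 200 camera calls.

TASK

Free the vial box in its cradle so that a colleague can slide it out: first draw the blue-handled temperature probe straight up out of the yellow hold-down bar and leave it standing upright in the steel holder cup. Then take the red latch paddle, pull it sideways against its spring, away from the coupler, until the coupler is unlocked, and lift the bar's free end about 8 cm off its ball. Finish while still gripping it and holding the bar raised and still; leave everything else on the table where it is.

Things in the scene. Friction and masses are not known exactly. Their poses are not given: they have to be found in the camera images.
- probe_grip (a point): centre of the blue handle of the loose temperature probe: upright cylinder 18 mm diameter, 60 mm tall, thin white band; this point is half-way up it, z along the probe, upward. At the start the handle's foot rests on the steel plate in the middle of the yellow bar. Raise it 70 mm for the stem to clear the bar
- probe: the same probe (about 60 g); origin at the lower end of its steel stem, 95 mm below the handle's centre. The stem is 8 mm diameter, 65 mm long; at the start it hangs through a 13 mm hole in the bar, down into the box
- cup: round steel holder cup, fixed to the table, left or right of the cradle; mouth 56 mm outside diameter, wall 4 mm, 75 mm tall, inner floor about 5 mm above the table, narrowing downward; origin at the centre of its underside. The probe stands in it with its handle sticking out, the handle's centre about 100 mm above the table
- cradle: aluminium plate 260 x 370 x 12 mm, fixed, with a white vial box 190 x 190 mm, top 58 mm above the table. Origin at the centre of its underside; z up, yawed up to 0.35 rad. The yellow bar runs over the box along y, top 80 mm above the table: hinge (axis along x) at y = +150 mm, z = 74 mm, probe hole at y = 0, ball and coupler at y = -130 mm, all at x = 0
- coupler (a point): in the yellow housing on the bar's free end that covers the steel ball; housing 52 x 54 mm, top 26 mm above this point, which is at the ball's centre when the bar is down (62 mm above the table), axes then as the cradle's. It rises and tilts with the bar, on an arc of 280 mm radius about the hinge
- hold_bar: the yellow bar with coupler and latch, about 0.46 kg together; origin on the hinge axis, axes as the cradle's when down. The free end (-y) lifts by up to 1.0 rad about the hinge; 0.29 rad raises the coupler by 80 mm. It falls back when let go; lifting at the paddle takes about 3 N
- latch_grip (a point): grip point in the red upright latch paddle, 12 mm thick (cradle x), 26 mm wide (cradle y), reaching from 34 mm below to 38 mm above this point. Carried by the coupler; bar down and latch home it lies at x = -42, y = -130, z = 118 mm in the cradle's frame. It turns with the bar
- latch (a joint): how far the red paddle is pulled, m: 0 home (locked), stop at 0.018. Pulling moves it along the cradle's -x, away from the coupler housing; its spring takes about 3 N at home, 10 N at the stop, and pulls it home when let go. Prongs under the ball's collar lock the coupler down until it is pulled at least 12 mm
- sanitizer: clear bottle with blue cap, 54 mm diameter, 130 mm tall; origin at the centre of its underside. It and the cup swap sides from run to run; not part of the job
- vial_a: small glass vial with purple cap, 20 mm diameter, 45 mm tall, standing loose on the cradle's base plate behind the box; origin at its underside; not part of the job
- vial_b: second such vial on the base plate; origin at its underside; not part of the job
- carton: brown cardboard carton 100 x 140 x 70 mm; origin at the centre of its underside; not part of the job
- label_roll: white label roll, 84 mm diameter, 50 mm tall; origin at the centre of its underside; not part of the job
- marker: black and red marker pen lying flat, about 130 mm long; origin on its underside; not part of the job
- thermometer: white handheld thermometer display 70 x 130 x 26 mm; origin at the centre of its underside; not part of the job

How it is judged (in metres and radians):
On the way, in this order (a step that is already met when the one before it is completed fails the run):
1. the probe stands released in the holder cup, the bar still down (horizontal distance between probe_grip and cup below 0.03 m and height (world z) of probe_grip between 0.085 and 0.118 m and angle between probe_grip's own z axis and vertical below 0.5 rad and contact force between the fingers and probe below 0.1 N and linear speed of probe below 0.05 m/s and height (world z) of coupler below 0.071 m), for 0.2 s.
2. the latch is pulled clear of the ball, the bar still down (value of joint latch above 0.0115 m and height (world z) of coupler below 0.071 m and contact force between the fingers and hold_bar above 1 N), for 0.05 s.
At the end, for the whole second after the job is handed in: The coupler is held 55 to 140 mm above its place on the ball, still, by the fingers (more than 1 N between them and the coupler or its latch), and the probe stands in the cup (handle centre within 30 mm of the cup's axis, 85 to 118 mm above the table, leaning less than 0.5 rad) (height (world z) of coupler between 0.117 and 0.202 m and angular speed of hold_bar below 0.08 rad/s and contact force between the fingers and hold_bar above 1 N and horizontal distance between probe_grip and cup below 0.03 m and height (world z) of probe_grip between 0.085 and 0.118 m and angle between probe_grip's own z axis and vertical below 0.5 rad); the arm keeps its last pose, push and grip.
It fails at once if the bar is lifted before the probe is in the cup (height (world z) of coupler above 0.08 m and horizontal distance between probe_grip and cup above 0.04 m).
It fails at once if something else on the table is shoved or knocked over (distance of any of sanitizer, vial_a, vial_b, carton, label_roll, marker, thermometer from where it was at the start of the episode above 0.03 m or angle between any of sanitizer, vial_a, vial_b, carton, label_roll, marker, thermometer's own z axis and vertical above 0.5 rad).
It also fails if it takes over 58 s, if anything falls off the work surface, if the arm or the gripper's body presses on something with over 40 N, if the wrist force passes 120 N, or if a joint passes its speed limit or range.

## Working session

There is one attempt and no reset: what is moved stays moved. The work goes in short steps, Python scripts to look and compute and a tool call to move; the robot and the scene stay as the last step left them, time stands still between calls to the robot, and variables do not carry over. Pictures are saved under pics/ and viewed, at most 10 in all, crops included, and the job is handed in when it is done.

Besides the shell and the picture viewer there is one more tool, called after "Call:" as name(argument=value, ...), one argument or row to a line, values as JSON. step_arm: Moves the arm, as the interface text tells. Its arguments: {"type":"object","properties":{"series":{"type":"array","items":{"type":"array","items":{"type":"number"}}},"hand":{"type":"number"}},"required":["series"]}

```bash
mkdir -p pics; ls; python3 - <<'E'
from bench import ctrl
import cv2
print(ctrl.observe())
for n in("side","top"):
    d=ctrl.capture(n); cv2.imwrite(f"pics/{n}0.png",d["color"][...,::-1]); print(n,d["K"].tolist(),d["R"].tolist(),d["t"].tolist())
E
```

```text
pics
{'time': 0.0, 'joints': array([ 6.03252170e+01,  2.05988071e+01,  8.65980176e+01, -2.88987740e-04,
        7.29082873e+01, -6.59521268e+00]), 'qd': array([ 0.00423097,  0.00328265,  0.00307413,  0.11668185, -0.02950285,
       -0.02364242]), 'effort': array([-6.45489708e-04, -5.27627492e+01, -2.78615731e+01, -2.70589826e-04,
        1.35693286e-02, -3.48564527e-05]), 'tcp_pos': array([234.90088949, 551.4135763 , 247.45093147]), 'tool_rot': array([-1.79895552e+02, -1.17982934e-02,  1.56920504e+02]), 'contact_force': array([-0.06857013, -0.18034337,  0.78850526]), 'torque': array([ 0.01761586, -0.02145774, -0.00224702]), 'grip_force': 0.0, 'gripper_width': 85.40659048593007}
side [[511.1803849468504, 0.0, 312.0128503793957], [0.0, 511.1803849468504, 239.04139608264492], [0.0, 0.0, 1.0]] [[0.9986346883683674, -0.05188986862011355, 0.0060167035826331665], [-0.027773228850650523, -0.6249639572799123, -0.7801594066985552], [0.04424259199711638, 0.7789271427005351, -0.6255518359159034]] [-559.550147257952, 99.32559492952004, 1326.259671868841]
top [[605.6149504943029, 0.0, 318.43799934469166], [0.0, 605.6149504943029, 241.61738340267954], [0.0, 0.0, 1.0]] [[0.019518409530285285, -0.9997117750351798, 0.013978502974855244], [-0.981164818557033, -0.021840019826454993, -0.191933874967199], [0.19218384561495377, -0.00996897136067838, -0.981308304812844]] [-18.53684501525796, 577.1937693624582, 1735.6629826218366]
```

View pics/side0.png

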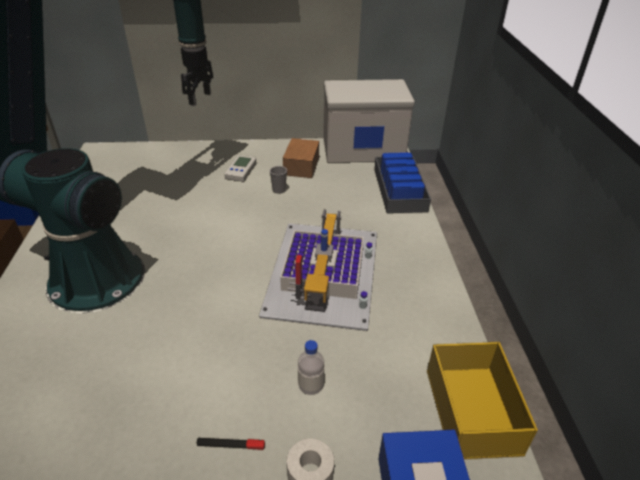

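View pics/top0.png

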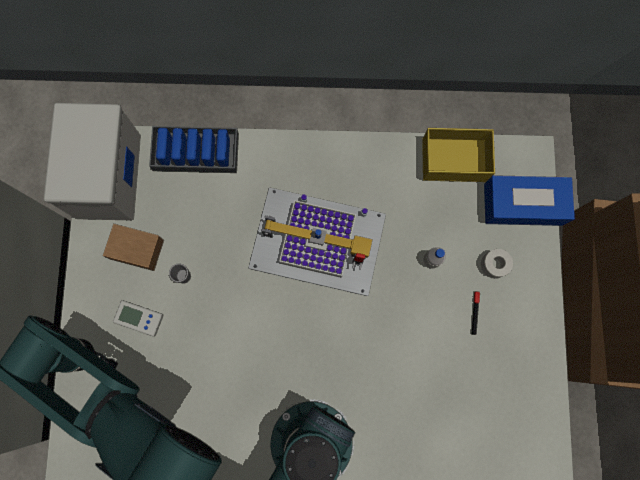

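The side view shows the blue probe handle near (324,243), the red paddle near (299,270), the coupler at (316,290) and the cup at (279,180). The top view shows the handle at (317,235), the coupler at (361,246), the paddle at (359,258), the cup mouth at (179,273) and the plate corners at roughly (270,188), (385,213), (369,295) and (249,268).

```bash
cat > h.py <<'E'
import numpy as np, cv2
from bench import ctrl
def ray(d,u,v):
    R,t=np.array(d["R"]),np.array(d["t"]); r=R.T@np.linalg.solve(d["K"],[u,v,1.]); return -R.T@t,r/np.linalg.norm(r)
def plane(d,u,v,z):
    c,r=ray(d,u,v); return c+r*(z-c[2])/r[2]
def tri(a,pa,b,pb):
    c1,r1=ray(a,*pa);c2,r2=ray(b,*pb); s=np.linalg.lstsq(np.c_[r1,-r2],c2-c1,rcond=None)[0]
    p,q=c1+s[0]*r1,c2+s[1]*r2; return (p+q)/2,np.linalg.norm(p-q)
def blob(d,lo,hi,box):
    h=cv2.cvtColor(d["color"],cv2.COLOR_RGB2HSV); m=cv2.inRange(h,np.array(lo),np.array(hi)); x0,y0,x1,y1=box
    k=np.zeros_like(m);k[y0:y1,x0:x1]=m[y0:y1,x0:x1]
    n,l,s,c=cv2.connectedComponentsWithStats(k)
    if n<2: return None
    i=1+s[1:,4].argmax(); return c[i],s[i],(l==i)
def proj(d,X):
    p=np.array(d["K"])@(np.array(d["R"])@np.array(X,float)+d["t"]); return p[:2]/p[2]
E
python3 - <<'E'
from h import *
S,T=ctrl.capture("side"),ctrl.capture("top")
# plate: low saturation
P=np.array([plane(T,u,v,12)[:2] for u,v in[(270,188),(385,213),(369,295),(249,268)]])
print("corners",P.round(1).tolist(),"ctr",P.mean(0),[np.linalg.norm(P[i]-P[i-1]).round(1) for i in range(4)])
for n,lo,hi,bs,bt in[("red",(0,150,70),(8,255,255),(285,240,320,310),(345,240,375,275)),("blue",(100,100,60),(116,255,255),(312,225,335,256),(305,222,330,246)),("yellow",(15,150,90),(28,255,255),(290,200,350,310),(255,210,380,262))]:
    s,t=blob(S,lo,hi,bs),blob(T,lo,hi,bt)
    print(n,s and (s[0].round(1),s[1]),t and (t[0].round(1),t[1]), s and t and tri(S,s[0],T,t[0]))
crop=lambda d,x,y,w,h:cv2.resize(d["color"][y:y+h,x:x+w,::-1],(400,300),interpolation=cv2.INTER_NEAREST)
cv2.imwrite("pics/crops.png",np.vstack([np.hstack([crop(S,270,205,120,90),crop(S,250,155,80,60)]),np.hstack([crop(T,300,205,100,75),crop(T,150,250,60,45)])]))
E
```

```text
corners [[751.1, 145.6], [680.0, -209.2], [427.1, -161.0], [500.8, 199.9]] ctr [589.7513522   -6.16085918] [np.float64(256.2), np.float64(361.9), np.float64(257.4), np.float64(368.3)]
red (array([298.1, 268.5]), array([296, 256,   5,  28,  92], dtype=int32)) (array([360. , 255.7]), array([356, 253,   9,   6,  31], dtype=int32)) (array([ 523.5906963 , -124.84508517,  122.78736307]), np.float64(5.366975587985986))
blue (array([323.7, 243.7]), array([322, 238,   5,  12,  52], dtype=int32)) (array([317.8, 232.1]), array([315, 229,   6,   8,  29], dtype=int32)) (array([593.27794253,  -4.02216547,  95.85016479]), np.float64(8.739915505149193))
yellow (array([317.6, 277.4]), array([304, 255,  24,  47, 593], dtype=int32)) (array([351.2, 243.5]), array([325, 235,  47,  21, 509], dtype=int32)) (array([ 569.45177789, -102.63143256,   71.78309821]), np.float64(2.965024964806006))
```

View pics/crops.png

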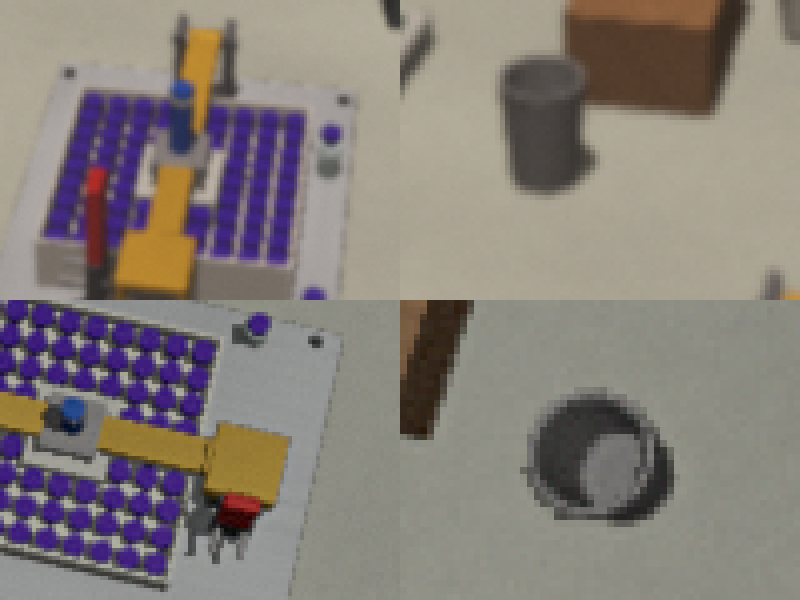

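The crops show the handle top at side (324.3,230.5) and top (318.2,231.2). The cup mouth centre is at side (278.6,170.6) and top (178.9,273.3).

```bash
python3 - <<'E'
from h import *
S,T=ctrl.capture("side"),ctrl.capture("top")
print("cup",tri(S,(278.6,170.6),T,(178.9,273.3)),plane(T,178.9,273.3,75))
print("handletop",tri(S,(324.3,230.5),T,(318.2,231.2)))
c=np.array([590,-6]);y=-.2;x=np.array([np.cos(y),np.sin(y)]);Y=np.array([-np.sin(y),np.cos(y)])
L=c-42*x-130*Y;print("latch",L, "coupler",c-130*Y,x,Y)
print("paddle top proj",proj(S,[*L,156]),proj(T,[*L,156]),"bar hole",proj(S,[*c,140]),proj(T,[*c,140]), "coupler top",proj(T,[*(c-130*Y),88]),proj(S,[*(c-130*Y),88]))
m=blob(T,(15,150,90),(28,255,255),(336,230,380,262)) 
print(m[0],plane(T,*m[0],88))
r=cv2.inRange(cv2.cvtColor(T["color"],cv2.COLOR_RGB2HSV),(0,150,120),(8,255,255));ys,xs=np.nonzero(r[240:275,345:375]);print(xs.mean()+345,ys.mean()+240,len(xs),plane(T,xs.mean()+345,ys.mean()+240,156))
E
```

```text
cup (array([473.65875041, 396.18475248,  69.42220422]), np.float64(2.6351854411934785)) [471.57350141 394.75607056  75.        ]
handletop (array([590.60215147,  -4.47143659, 137.21851869]), np.float64(1.9409351504498875))
latch [ 523.01019073 -125.06454323] coupler [ 564.172987   -133.40865512] [ 0.98006658 -0.19866933] [0.19866933 0.98006658]
paddle top proj [298.80561949 257.30998138] [361.18227546 254.85779129] bar hole [324.50644776 229.90054112] [318.76854981 231.55763359] coupler top [362.18780729 244.94678679] [316.85970169 281.22112909]
[355.34285714 244.31904762] [ 565.58778299 -113.4980061    88.        ]
360.0833333333333 255.33333333333334 24 [ 521.60127196 -122.01406887  156.        ]
```

```bash
cat >> h.py <<'E'
from scipy.spatial.transform import Rotation as Ro
def go(p,yaw=78.5,o=None):
    s=ctrl.observe(); R=Ro.from_euler("xyz",s["tool_rot"],degrees=True); G=o or Ro.from_euler("xyz",[180,0,yaw],degrees=True)
    print("t",s["time"],"tcp",s["tcp_pos"].round(1),"shift cm",(R.inv().apply(np.array(p)-s["tcp_pos"])/10).round(2),"turn",(R.inv()*G).as_rotvec().round(3),"F",s["contact_force"].round(1),"w",s["gripper_width"].round(1),s["grip_force"])
E
python3 -c "
from h import *
go([590.5,-5,225])"
```

```text
Traceback (most recent call last):
  File "h.py", line 21, in go
    print("t",s["time"],"tcp",s["tcp_pos"].round(1),"shift cm",(R.inv().apply(np.array(p)-s["tcp_pos"])/10).round(2),"turn",(R.inv()*G).as_rotvec().round(3),"F",s["contact_force"].round(1),"w",s["gripper_width"].round(1),s["grip_force"])
                                                                                                                                                                                                 ^^^^^^^^^^^^^^^^^^^^^^^^
AttributeError: 'float' object has no attribute 'round'
```

```bash
sed -i 's/s\["gripper_width"\].round(1)/round(s["gripper_width"],1)/' h.py
python3 -c "
from h import *
go([590.5,-5,225])"
```

```text
t 0.3 tcp [235.1 551.8 248. ] shift cm [-54.52 -37.29   2.32] turn [-1.000e-03  0.000e+00  1.369e+00] F [-0.3  0.4 -0.2] w 85.2 0.0
```

Call:
step_arm(
  hand=0.2,
  series=[
    [-54.5,-37.3,2.3,0,0,1.369],
    [-54.5,-37.3,2.3,0,0,1.369],
    [-54.5,-37.3,2.3,0,0,1.369],
    [-54.5,-37.3,2.3,0,0,1.369],
    [-54.5,-37.3,2.3,0,0,1.369],
    [-54.5,-37.3,2.3,0,0,1.369],
    [-54.5,-37.3,2.3,0,0,1.369],
    [-54.5,-37.3,2.3,0,0,1.369],
    [-54.5,-37.3,2.3,0,0,1.369],
    [-54.5,-37.3,2.3,0,0,1.369],
  ],
)

```text
time: 1.13
tcp_pos: [459.9, 199.0, 234.0]
tool_rot: [180.0, -0.0, 84.9]
contact_force: [0.2, 0.1, 0.4]
gripper_width: 51.2
grip_force: 0.0
```

```bash
python3 -c "
from h import *
go([590.5,-5,225])"
```

```text
t 1.1333 tcp [459.9 199.  234. ] shift cm [-19.17  14.81   0.9 ] turn [ 0.    -0.     0.113] F [0.2 0.1 0.4] w 51.2 0.0
```

Call:
step_arm(
  series=[
    [-18,13.8,0.9,0,0,0.1],
    [-18,13.8,0.9,0,0,0.1],
    [-18,13.8,0.9,0,0,0.1],
    [-18,13.8,0.9,0,0,0.1],
    [-18,13.8,0.9,0,0,0.1],
    [-18,13.8,0.9,0,0,0.1],
    [-18,13.8,0.9,0,0,0.1],
    [-18,13.8,0.9,0,0,0.1],
    [-18,13.8,0.9,0,0,0.1],
    [-18,13.8,0.9,0,0,0.1],
  ],
)

```text
time: 1.97
tcp_pos: [581.0, 11.4, 224.7]
tool_rot: [-179.9, -0.0, 79.6]
contact_force: [-0.4, 0.1, 0.4]
gripper_width: 51.4
grip_force: 0.0
```

```bash
python3 - <<'E'
from h import *
go([590.5,-5,116])
S,T=ctrl.capture("side"),ctrl.capture("top")
crop=lambda d,x,y,w,h:cv2.resize(d["color"][y:y+h,x:x+w,::-1],(400,600),interpolation=cv2.INTER_NEAREST)
cv2.imwrite("pics/a.png",np.hstack([crop(S,280,140,100,150),crop(T,270,180,100,150)]))
E
```

```text
t 1.9667 tcp [581.   11.4 224.7] shift cm [-1.45  1.24 10.87] turn [-0.001 -0.     0.02 ] F [-0.4  0.1  0.4] w 51.4 0.0
```

View pics/a.png

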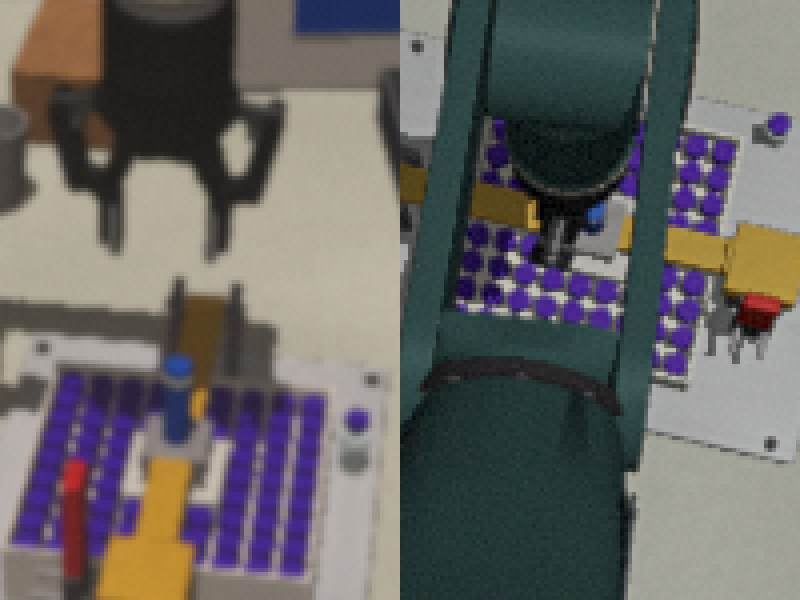

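The gripper hangs clear above the bar. In the side crop its finger midpoint sits slightly left of and behind the handle top (180,370), which agrees with the computed 19 mm offset.

Call:
step_arm(
  series=[
    [-1.5,1.2,4,0,0,0.02],
    [-1.5,1.2,4,0,0,0.02],
    [-1.5,1.2,6,0,0,0.02],
    [-1.5,1.2,6,0,0,0.02],
    [-1.5,1.2,6,0,0,0.02],
    [-1.5,1.2,6,0,0,0.02],
  ],
)

```text
time: 2.57
tcp_pos: [591.1, -6.2, 165.7]
tool_rot: [180.0, -0.0, 78.5]
contact_force: [0.2, 1.0, 0.9]
gripper_width: 51.3
grip_force: 0.0
```

```bash
python3 - <<'E'
from h import *
go([590.5,-5,116])
S=ctrl.capture("side")
crop=lambda d,x,y,w,h:cv2.resize(d["color"][y:y+h,x:x+w,::-1],(600,600),interpolation=cv2.INTER_NEAREST)
cv2.imwrite("pics/b.png",crop(S,280,180,90,90))
E
```

```text
t 2.5667 tcp [591.1  -6.2 165.7] shift cm [ 0.1  -0.08  4.97] turn [ 0. -0. -0.] F [0.2 1.  0.9] w 51.3 0.0
```

View pics/b.png

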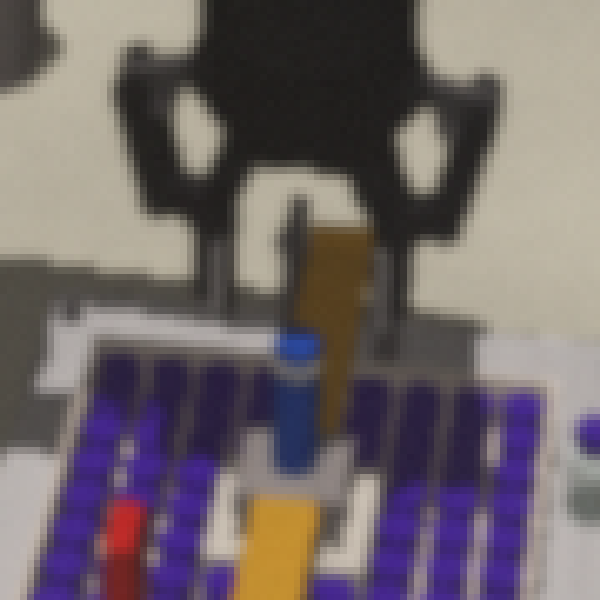

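The finger midpoint at column 300 lines up with the handle at column 298, so I descend and close.

Call:
step_arm(
  series=[
    [0,0,2,0,0,0],
    [0,0,4,0,0,0],
    [0,0,4.9,0,0,0],
    [0,0,4.9,0,0,0],
    [0,0,4.9,0,0,0],
  ],
)

```text
time: 3.03
tcp_pos: [591.1, -6.6, 116.3]
tool_rot: [-180.0, 0.0, 78.4]
contact_force: [0.0, 0.2, 0.5]
gripper_width: 51.1
grip_force: 0.0
```

Call:
step_arm(
  hand=-1,
  series=[
    [0,0,0,0,0,0],
    [0,0,0,0,0,0],
    [0,0,0,0,0,0],
    [0,0,0,0,0,0],
    [0,0,0,0,0,0],
    [0,0,0,0,0,0],
    [0,0,0,0,0,0],
  ],
)

```text
time: 3.62
tcp_pos: [591.7, -6.8, 116.7]
tool_rot: [179.9, -0.0, 78.4]
contact_force: [-2.1, 0.5, 7.0]
gripper_width: 16.6
grip_force: 58.7
```

Call:
step_arm(
  series=[
    [0,0,-0.5,0,0,0],
    [0,0,-1.5,0,0,0],
    [0,0,-2.5,0,0,0],
    [0,0,-4,0,0,0],
    [0,0,-5.5,0,0,0],
    [0,0,-7,0,0,0],
    [0,0,-9,0,0,0],
    [0,0,-11,0,0,0],
    [0,0,-11,0,0,0],
    [0,0,-11,0,0,0],
  ],
)

```text
time: 4.45
tcp_pos: [592.0, -6.8, 227.6]
tool_rot: [179.8, -0.0, 78.4]
contact_force: [-0.9, -0.6, -2.0]
gripper_width: 16.7
grip_force: 58.4
```

```bash
python3 - <<'E'
from h import *
go([472.5,395.5,227])
S=ctrl.capture("side")
crop=lambda d,x,y,w,h:cv2.resize(d["color"][y:y+h,x:x+w,::-1],(600,600),interpolation=cv2.INTER_NEAREST)
cv2.imwrite("pics/c.png",crop(S,270,150,110,110))
E
```

```text
t 4.45 tcp [592.   -6.8 227.6] shift cm [ 37.02 -19.78  -0.  ] turn [ 0.004 -0.    -0.001] F [-0.9 -0.6 -2. ] w 16.7 58.44382345676422
```

View pics/c.png

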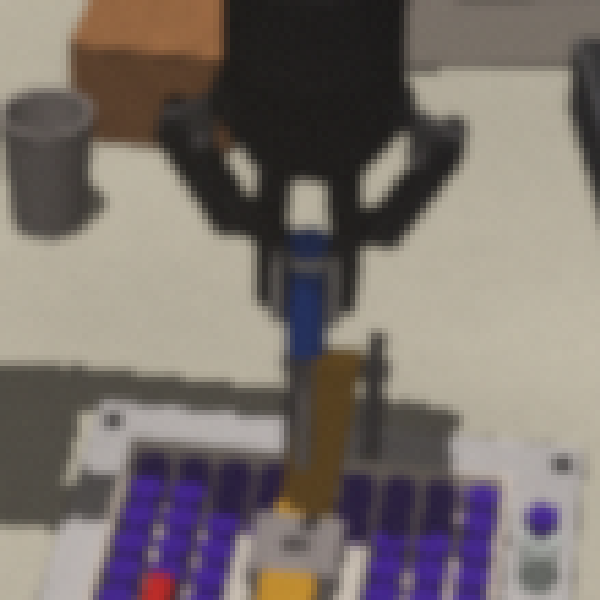

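The probe is out and hangs upright; its stem tip is clear of the bar and the fingers are around the handle. I carry it to the cup.

Call:
step_arm(
  series=[
    [37,-19.8,0,0,0,0],
    [37,-19.8,0,0,0,0],
    [37,-19.8,0,0,0,0],
    [37,-19.8,0,0,0,0],
    [37,-19.8,0,0,0,0],
    [37,-19.8,0,0,0,0],
    [37,-19.8,0,0,0,0],
    [37,-19.8,0,0,0,0],
    [37,-19.8,0,0,0,0],
    [37,-19.8,0,0,0,0],
  ],
)

```text
time: 5.33
tcp_pos: [470.3, 393.9, 224.2]
tool_rot: [-179.9, 0.1, 78.4]
contact_force: [1.2, -0.8, -0.9]
gripper_width: 16.7
grip_force: 58.6
```

Call:
step_arm(
  series=[
    [0,0,0,0,0,0],
    [0,0,0,0,0,0],
    [0,0,0,0,0,0],
    [0,0,0,0,0,0],
  ],
)

```text
time: 5.67
tcp_pos: [472.0, 391.1, 224.9]
tool_rot: [-179.9, 0.1, 78.4]
contact_force: [0.6, -0.3, -1.2]
gripper_width: 16.8
grip_force: 58.5
```

```bash
python3 - <<'E'
from h import *
go([472.5,395.5,107])
E
```

```text
t 5.6667 tcp [472.  391.1 224.9] shift cm [ 0.46 -0.03 11.78] turn [-0.001  0.002 -0.002] F [ 0.6 -0.3 -1.2] w 16.8 58.51194620132446
```

Call:
step_arm(
  series=[
    [0.4,0,0,0,0,0],
    [0.4,0,2,0,0,0],
    [0.4,0,4,0,0,0],
    [0.4,0,4,0,0,0],
    [0.4,0,4,0,0,0],
  ],
)

```text
time: 6.08
tcp_pos: [472.6, 395.1, 184.9]
tool_rot: [-179.9, 0.1, 78.3]
contact_force: [-0.7, 0.0, -0.6]
gripper_width: 16.4
grip_force: 58.6
```

```bash
python3 - <<'E'
from h import *
go([472.5,395.5,107])
S=ctrl.capture("side");T=ctrl.capture("top")
crop=lambda d,x,y,w,h:cv2.resize(d["color"][y:y+h,x:x+w,::-1],(400,400),interpolation=cv2.INTER_NEAREST)
cv2.imwrite("pics/d.png",np.hstack([crop(S,240,110,80,80),crop(T,145,235,70,70)]))
E
```

```text
t 6.0833 tcp [472.6 395.1 184.9] shift cm [ 0.05 -0.    7.79] turn [-0.002  0.002 -0.003] F [-0.7  0.  -0.6] w 16.4 58.557416796684265
```

View pics/d.png

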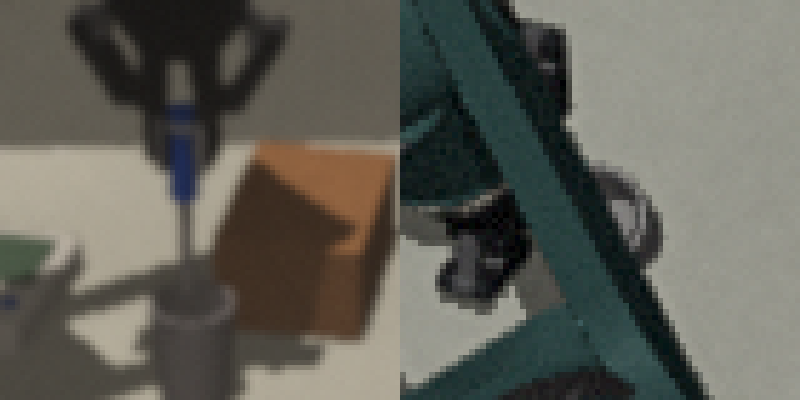

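The stem enters the cup mouth about centrally: it is at column 187 and the mouth centre at column 195. I lower it.

Call:
step_arm(
  series=[
    [0,0,2,0,0,0],
    [0,0,4,0,0,0],
    [0,0,5.5,0,0,0],
    [0,0,6.5,0,0,0],
    [0,0,7,0,0,0],
    [0,0,7.4,0,0,0],
    [0,0,7.4,0,0,0],
    [0,0,7.4,0,0,0],
  ],
)

```text
time: 6.85
tcp_pos: [473.5, 396.9, 112.5]
tool_rot: [179.9, -0.0, 78.4]
contact_force: [0.4, -0.6, -0.6]
gripper_width: 16.7
grip_force: 58.6
```

Call:
step_arm(
  series=[
    [0,0,0.2,0,0,0],
    [0,0,0.2,0,0,0],
    [0,0,0.3,0,0,0],
    [0,0,0.3,0,0,0],
  ],
)

```text
time: 7.18
tcp_pos: [473.0, 396.6, 108.9]
tool_rot: [180.0, -0.0, 78.4]
contact_force: [-0.2, -0.2, -0.4]
gripper_width: 16.8
grip_force: 58.6
```

Call:
step_arm(
  series=[
    [0,0,0.2,0,0,0],
    [0,0,0.2,0,0,0],
    [0,0,0.3,0,0,0],
    [0,0,0.3,0,0,0],
  ],
)

```text
time: 7.52
tcp_pos: [473.3, 396.8, 106.7]
tool_rot: [180.0, -0.0, 78.4]
contact_force: [-1.3, -0.4, 7.1]
gripper_width: 16.3
grip_force: 59.7
```

Call:
step_arm(
  hand=0,
  series=[
    [0,0,0,0,0,0],
    [0,0,0,0,0,0],
    [0,0,0,0,0,0],
    [0,0,0,0,0,0],
    [0,0,0,0,0,0],
    [0,0,0,0,0,0],
  ],
)

```text
time: 8.02
tcp_pos: [472.8, 396.4, 105.6]
tool_rot: [-180.0, 0.0, 78.4]
contact_force: [-0.4, 0.0, 0.4]
gripper_width: 42.6
grip_force: 0.0
```

Call:
step_arm(
  series=[
    [0,0,-1,0,0,0],
    [0,0,-3,0,0,0],
    [0,0,-6,0,0,0],
    [0,0,-9,0,0,0],
    [0,0,-12,0,0,0],
    [0,0,-12,0,0,0],
  ],
)

```text
time: 8.52
tcp_pos: [476.1, 398.7, 233.2]
tool_rot: [179.5, -0.5, 78.4]
contact_force: [1.5, 0.3, 0.3]
gripper_width: 42.8
grip_force: 0.0
```

```bash
python3 - <<'E'
from h import *
go([527,-124,226])
S=ctrl.capture("side");T=ctrl.capture("top")
crop=lambda d,x,y,w,h:cv2.resize(d["color"][y:y+h,x:x+w,::-1],(400,400),interpolation=cv2.INTER_NEAREST)
cv2.imwrite("pics/e.png",np.hstack([crop(S,240,110,80,80),crop(T,145,235,70,70)]))
E
```

```text
t 8.5167 tcp [476.1 398.7 233.2] shift cm [-50.2   15.46   0.44] turn [ 0.008 -0.008 -0.001] F [1.5 0.3 0.3] w 42.8 0.0
```

View pics/e.png

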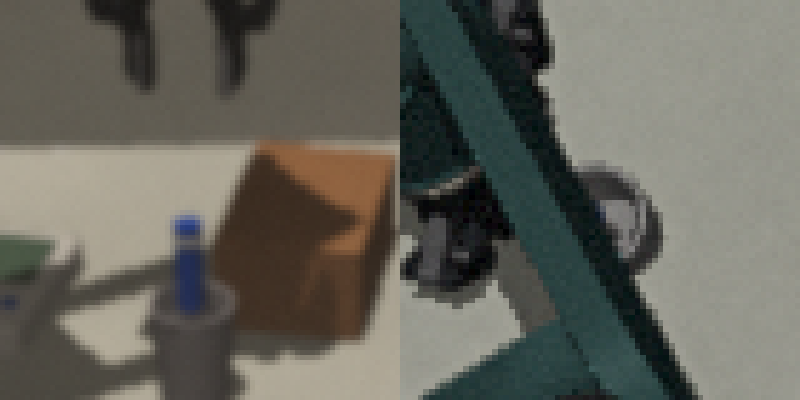

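The probe stands upright in the cup with the handle sticking out at (187,260) in the side crop, and the fingers are clear. I go to the latch next.

Call:
step_arm(
  series=[
    [-49.9,15.1,0.7,0,0,0],
    [-49.9,15.1,0.7,0,0,0],
    [-49.9,15.1,0.7,0,0,0],
    [-49.9,15.1,0.7,0,0,0],
    [-49.9,15.1,0.7,0,0,0],
    [-49.9,15.1,0.7,0,0,0],
    [-49.9,15.1,0.7,0,0,0],
    [-49.9,15.1,0.7,0,0,0],
    [-49.9,15.1,0.7,0,0,0],
    [-49.9,15.1,0.7,0,0,0],
  ],
)

```text
time: 9.45
tcp_pos: [509.7, -20.1, 219.0]
tool_rot: [-179.9, 0.0, 78.4]
contact_force: [0.9, 0.5, -1.1]
gripper_width: 42.5
grip_force: 0.0
```

Call:
step_arm(
  series=[
    [-7,2.1,0,0,0,0],
    [-7,2.1,0,0,0,0],
    [-7,2.1,0,0,0,0],
    [-7,2.1,0,0,0,0],
    [-7,2.1,0,0,0,0],
    [-7,2.1,0,0,0,0],
  ],
)

```text
time: 9.95
tcp_pos: [516.8, -89.7, 219.5]
tool_rot: [-179.9, -0.0, 78.5]
contact_force: [0.1, 0.5, 0.2]
gripper_width: 42.5
grip_force: 0.0
```

```bash
python3 - <<'E'
from h import *
go([523,-125,190])
E
```

```text
t 9.95 tcp [516.8 -89.7 219.5] shift cm [-3.34  1.32  2.95] turn [-0.002 -0.001 -0.   ] F [0.1 0.5 0.2] w 42.5 0.0
```

Call:
step_arm(
  series=[
    [-3.3,1.3,0,0,0,0],
    [-3.3,1.3,2,0,0,0],
    [-3.3,1.3,2.9,0,0,0],
    [-3.3,1.3,2.9,0,0,0],
    [-3.3,1.3,2.9,0,0,0],
  ],
)

```text
time: 10.37
tcp_pos: [522.6, -124.3, 190.4]
tool_rot: [-179.8, -0.0, 78.5]
contact_force: [-0.3, -0.1, 0.6]
gripper_width: 43.1
grip_force: 0.0
```

```bash
python3 - <<'E'
from h import *
go([523,-125,117])
S=ctrl.capture("side");T=ctrl.capture("top")
crop=lambda d,x,y,w,h:cv2.resize(d["color"][y:y+h,x:x+w,::-1],(400,400),interpolation=cv2.INTER_NEAREST)
cv2.imwrite("pics/f.png",np.hstack([crop(S,265,220,80,80),crop(T,325,215,70,70)]))
E
```

```text
t 10.3667 tcp [ 522.6 -124.3  190.4] shift cm [-0.07  0.07  7.34] turn [-0.003 -0.001  0.   ] F [-0.3 -0.1  0.6] w 43.1 0.0
```

View pics/f.png

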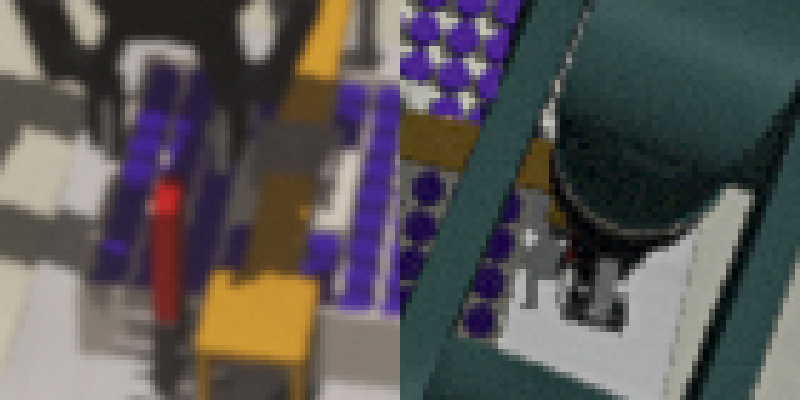

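The finger tips at columns 105 and 228 straddle the paddle at column 167. I descend and close.

Call:
step_arm(
  series=[
    [0,0,2,0,0,0],
    [0,0,4,0,0,0],
    [0,0,6,0,0,0],
    [0,0,7.3,0,0,0],
    [0,0,7.3,0,0,0],
    [0,0,7.3,0,0,0],
  ],
)

```text
time: 10.97
tcp_pos: [523.7, -125.6, 118.4]
tool_rot: [-180.0, -0.0, 78.5]
contact_force: [0.3, 0.6, 1.3]
gripper_width: 42.6
grip_force: 0.0
```

Call:
step_arm(
  hand=-1,
  series=[
    [0,0,0,0,0,0],
    [0,0,0,0,0,0],
    [0,0,0,0,0,0],
    [0,0,0,0,0,0],
    [0,0,0,0,0,0],
    [0,0,0,0,0,0],
    [0,0,0,0,0,0],
  ],
)

```text
time: 11.55
tcp_pos: [522.0, -125.6, 119.4]
tool_rot: [-179.8, 0.0, 78.4]
contact_force: [-7.0, 1.4, 7.5]
gripper_width: 11.2
grip_force: 58.5
```

Call:
step_arm(
  series=[
    [0,-0.3,0,0,0,0],
    [0,-0.6,0,0,0,0],
    [0,-0.9,0,0,0,0],
    [0,-1.2,0,0,0,0],
    [0,-1.5,0,0,0,0],
    [0,-1.7,0,0,0,0],
    [0,-1.7,0,0,0,0],
    [0,-1.7,0,0,0,0],
    [0,-1.7,0,0,0,0],
  ],
)

```text
time: 12.3
tcp_pos: [510.5, -123.3, 119.5]
tool_rot: [179.6, -0.0, 78.4]
contact_force: [8.1, 1.6, -0.7]
gripper_width: 11.3
grip_force: 58.7
```

Call:
step_arm(
  series=[
    [0,-0.2,0,0,0,0],
    [0,-0.3,0,0,0,0],
    [0,-0.3,0,0,0,0],
    [0,-0.3,0,0,0,0],
  ],
)

```text
time: 12.63
tcp_pos: [507.9, -122.7, 119.5]
tool_rot: [179.6, -0.0, 78.4]
contact_force: [9.2, 1.9, -1.2]
gripper_width: 11.3
grip_force: 58.6
```

```bash
python3 - <<'E'
from h import *
# arc of paddle about hinge: paddle in hinge frame r=(y=-280,z=118-74); tool frame x=cradle y, z=down
for a in (.05,.1,.15,.2,.25,.3):
    y,z=-280,119-74-2
    # lift free end (-y) up: rotate about cradle x by -a
    y2=y*np.cos(a)+z*np.sin(a); z2=-y*np.sin(a)+z*np.cos(a)
    print(a,"tool dx cm",round((y2-y)/10,2),"dz",round(-(z2-z)/10,2))
go([0,0,0])
E
```

```text
0.05 tool dx cm 0.25 dz -1.39
0.1 tool dx cm 0.57 dz -2.77
0.15 tool dx cm 0.96 dz -4.14
0.2 tool dx cm 1.41 dz -5.48
0.25 tool dx cm 1.93 dz -6.79
0.3 tool dx cm 2.52 dz -8.08
t 12.6333 tcp [ 507.9 -122.7  119.5] shift cm [  1.8  -52.31  11.55] turn [ 0.008 -0.    -0.002] F [ 9.2  1.9 -1.2] w 11.3 58.60242247581482
```

Call:
step_arm(
  series=[
    [0.12,0,-0.7,0,-0.025,0],
    [0.25,0,-1.39,0,-0.05,0],
    [0.4,0,-2.08,0,-0.075,0],
    [0.57,0,-2.77,0,-0.1,0],
    [0.76,0,-3.46,0,-0.125,0],
    [0.96,0,-4.14,0,-0.15,0],
    [0.96,0,-4.14,0,-0.15,0],
    [0.96,0,-4.14,0,-0.15,0],
  ],
)

```text
time: 13.3
tcp_pos: [509.9, -112.9, 161.1]
tool_rot: [179.5, 8.6, 78.4]
contact_force: [8.7, -1.6, -4.2]
gripper_width: 11.2
grip_force: 58.7
```

Call:
step_arm(
  series=[
    [0.12,0,-0.7,0,-0.025,0],
    [0.25,0,-1.39,0,-0.05,0],
    [0.4,0,-2.08,0,-0.075,0],
    [0.57,0,-2.77,0,-0.1,0],
    [0.76,0,-3.46,0,-0.125,0],
    [0.92,0,-4.0,0,-0.145,0],
    [0.92,0,-4.0,0,-0.145,0],
    [0.92,0,-4.0,0,-0.145,0],
    [0.92,0,-4.0,0,-0.145,0],
    [0.92,0,-4.0,0,-0.145,0],
  ],
)

```text
time: 14.13
tcp_pos: [512.6, -98.1, 198.7]
tool_rot: [179.6, 16.8, 78.4]
contact_force: [9.5, -1.1, -3.8]
gripper_width: 11.4
grip_force: 58.9
```

Call:
step_arm(
  series=[
    [0,0,0,0,0,0],
    [0,0,0,0,0,0],
    [0,0,0,0,0,0],
    [0,0,0,0,0,0],
    [0,0,0,0,0,0],
    [0,0,0,0,0,0],
  ],
)

```text
time: 14.63
tcp_pos: [512.5, -98.1, 198.6]
tool_rot: [179.6, 16.8, 78.4]
contact_force: [8.3, -1.0, -4.8]
gripper_width: 11.4
grip_force: 58.9
```

```bash
python3 - <<'E'
from h import *
go([0,0,0])
S=ctrl.capture("side");T=ctrl.capture("top")
cv2.imwrite("pics/g.png",cv2.resize(S["color"][130:330,240:400,::-1],(480,600),interpolation=cv2.INTER_NEAREST))
E
```

```text
t 14.6333 tcp [512.5 -98.1 198.6] shift cm [  5.07 -52.31  18.85] turn [ 0.007  0.294 -0.001] F [ 8.3 -1.  -4.8] w 11.4 58.927727937698364
```

View pics/g.png

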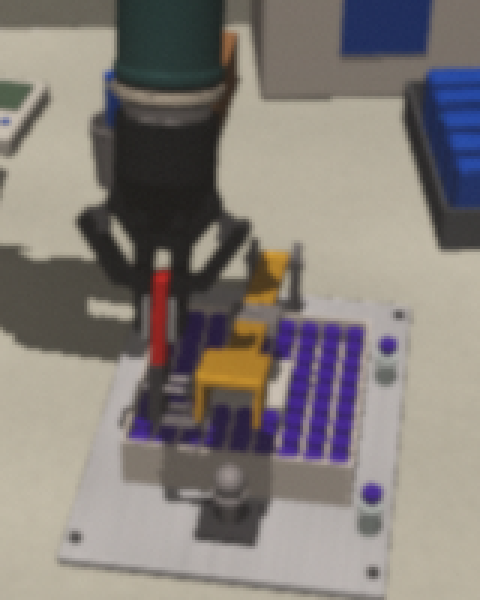

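The bar is raised clear of the exposed ball at crop pixel (230,475), with the paddle gripped. The probe's blue handle still stands in the cup at (110,85). Everything is still, so I hand in.

```bash
python3 -c "
from bench import ctrl
print(ctrl.sign_off())"
```

```text
the job is handed in; nothing more can be done
None
```

I handed the job in at about 15 s: the probe stands upright in the cup, and the latch is pulled about 15 mm. The bar is held still about 8 cm off its ball, with the paddle still gripped; the sign-off call gave no verdict.

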